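# Line up the tiles and hold the carriage's index plunger out

### The arm

A 6-joint arm with a two-finger parallel gripper is mounted at the origin on the work surface. World frame = base frame: x ahead of the robot, y to its left, z up, the work surface at z = 0. Lengths are in m, angles in rad, forces in N, time in s.
With the tool pointing down it reaches from about 0.15 to 0.775 m from the base axis. Payload 6.1 kg.
Tool frame: the origin (TCP) lies at the very end of the fingers, on their centre line; the grasp point (between the pads) lies 19 mm behind it (ctrl.hold_point_z is the distance from the TCP to the grasp point, in m); x points along the fingers, y is the direction in which the jaws open and shut, and the axes are right-handed (so a half turn about x gives the same grasp; the last joint's range is limited). The gripper opens to 85 mm and grips with 20 to 120 N. Pads are 22 mm wide; open, the fingers measure 114 mm over their backs; the gripper's body (76 mm by 85 mm) begins 54 mm behind the grasp point. The pads swing forward as they close: fully open they stand 13 mm farther back than shut.
Start: joints at [1.136, 0.126, -0.04, 1.405, 0, 1.571], TCP at [0.221, 0.476, 0.231] pointing down, gripper open.
Joint ranges: [-2.72, 2.72], [-0.95, 1.95], [-1.27, 1.35], [-1.78, 2.02], [-1.46, 1.47], [-3.14, 3.14]. Speed limits (rad/s): [2.39, 2.39, 3.01, 3.14, 3.14, 3.14].

### API

Orientations are given as a unit quaternion [x, y, z, w].
In Python, from cell import ctrl, sensors, cams, sign_off gives the robot as it stands. The module is installed in compiled form; this text tells all that it offers. Calls block until the motion is done:
- ctrl.movep(position, orientation): joint-space move of the TCP to a pose.
- ctrl.move_l(position, rate=0.15, rotation=None, max_force=None): straight line of the TCP; rotation=None keeps the orientation; rate is the mean speed in m/s. With max_force (N) it stops when the force on the tool has changed by that much, and returns True; else False.
- ctrl.goto_joints(angles): joint-space move.
- ctrl.gripper_to(opening): opening from 0.0 (shut) to 1.0 (fully open); the grip force is fixed at half the most; returns when the fingers have stopped.
- ctrl.hold(seconds).
- ctrl.ik(position, orientation): joint angles nearest the present ones, or None.
- sensors.get_state(): the state.
- cams.camera(name): name is "side" or "top"; returns the picture (400x640x3 uint8, blue, green, red); there is no depth.
- cams.calibration(name): a dict with "fx", "fy", "cx", "cy" (pixels), "rvec" (rotation vector, rad) and "tvec" (3), from world to camera coordinates, as OpenCV has them. Camera axes: x right, y down, z forward; pixel columns grow to the right and rows downward; lengths in m; the calibration is good to about 2 mm. A picture is of the moment at which its call begins. calibration takes no time and is no camera call.
A pose or a line that the arm cannot do raises ctrl.Unreachable and nothing moves.
- sign_off(): hands the job in, once; it reports no verdict.
The state is a dict: "time": time; "joint_positions": joint angles; "qd": joint speeds; "tau": joint torques, N m; "ee_pos": TCP position; "ee_rot": TCP orientation; "contact_force": force on the tool from outside, world axes, zero at the start; "torque": the same for the moment, N m; "grip_width": opening from 0.0 (shut) to 1.0 (fully open).
Only numpy, scipy, OpenCV 4.12 (cv2) and the standard library are available. Lean on these libraries where they do the work, as an engineer would, in place of code of your own. Each camera call takes 0.05 s, during which the arm holds its last target. There are 200 camera calls.

### The job

Line up the three loose tiles on the white-topped carriage in an even, straight row: each flat on the board, square and pushed up against the dark wooden fence, and centred on the round stud, on top of the fence, that it starts in front of. Then pull the black plunger knob at the end of the carriage straight up until it stops, so that its pin is clear of the seat hole, and finish while still holding it up like that with the gripper, so that the carriage can be rolled away. Leave the pail, the cup and the dish where they stand.

Things in the scene. Friction and masses are not known exactly. Their poses are not given: they have to be found in the camera images.
- carriage: Fixed tile carriage, locked on two rails. Origin on the table under the white board's middle; x points to the fence, y along the fence towards the plunger. Board: x -100 to 85 mm, y -155 to 155 mm, top 24 mm above the table. Fence: dark wood strip 15 mm thick on the board's far (+x) edge, face at x = 70 mm, 14 mm high above the board. Plunger axis at x = 0, y = 205 mm
- mark0 (a point): point on the board's top surface at the fence's face, below the stud at the -y end (the studs are steel domes of 10 mm diameter on the fence's top, 100 mm apart); axes as the carriage's
- mark1 (a point): the same point below the middle stud
- mark2 (a point): the same point below the stud at the +y end, nearest the plunger
- tile0: loose square terracotta tile 45 x 45 x 9 mm, about 40 g, small round relief on top, lying on the board; origin at the middle of its underside, x and y parallel to its edges. The three tiles are alike; this one starts in front of mark0 and belongs there (50 to 120 mm short of the fence). A tile in place has its origin 22.5 mm before the fence's face
- tile1: the same, in the middle, belongs at mark1
- tile2: the same, belongs at mark2
- plunger (a joint): pull of the sprung plunger (m): 0 seated, grows as the knob is pulled straight up, hard stop at 0.018; the pin leaves the seat hole at 0.012. The spring pulls it back with 4.5 N at 0 and 10 N at the stop, so it drops back in when let go
- knob (a point): middle of the plunger's knob, an upright black cylinder 26 mm in diameter and 26 mm high; 81 mm above the table when seated, rising with the plunger. Below it a steel collar 20 mm in diameter, top 4 mm under the seated knob, on a bracket arm (34 mm wide, from the knob's axis to +y, top 12 mm under the seated knob)
- pin_tip (a point): lower end of the plunger's 8 mm steel pin, 63 mm below the middle of the knob
- seat (a point): mouth of the seat hole in the top of a steel lug on the carriage's +y end, 30 mm above the table, straight below the knob. The dark bracket over it has its post and foot at carriage y = 240 to 274 mm
- pail: bystander: small open steel pail, 100 mm wide at the rim, 100 mm high, on the table beside the carriage; origin at the middle of its underside
- cup: bystander: paper cup with black lid, 82 mm wide, 109 mm high, on the table beside the carriage; origin at the middle of its underside
- dish: bystander: white open plastic dish 100 x 150 mm, 35 mm high, on the table beyond the carriage; origin at the middle of its underside
Things that resemble listed ones, but are neither listed nor needed, are in the scene too. What is shaped like the tile0 but blue or green is not meant.

How it is judged:
By the outcome, as a careful person would: the job done as asked, in the order asked, and still so for the second after the job is handed in, while the arm keeps its last pose, push and grip.
It also fails if it takes over 54 s, if anything falls off the work surface, if the arm or the gripper's body presses on something with over 40 N, if the wrist force passes 120 N, or if a joint passes its speed limit or range.

## Working session

There is one attempt and no reset: what is moved stays moved. The work goes in short steps, each a Python script; the robot and the scene stay as the last script left them, time stands still between calls to the robot, and variables do not carry over. Pictures are saved under pics/ and viewed, about 8 in all and at most 12, crops included, and the job is handed in when it is done.

```bash
mkdir -p pics
python3 - <<'E'
from cell import ctrl, sensors, cams
import cv2
for n in("top","side"):
    cv2.imwrite(f"pics/{n}0.png",cams.camera(n)); print(n,cams.calibration(n))
s=sensors.get_state(); print(s)
print(ctrl.hold_point_z)
E
```

```text
top {'fx': 463.6808633423763, 'fy': 463.6808633423763, 'cx': 316.9698537815974, 'cy': 201.1680498822856, 'rvec': array([ 2.15409526, -2.15787213,  0.12908328]), 'tvec': array([-0.02926818,  0.59197692,  1.26123545])}
side {'fx': 390.34495332901975, 'fy': 390.34495332901975, 'cx': 321.07946970411416, 'cy': 192.43552961580997, 'rvec': array([ 2.01856927, -0.70538384,  0.41257365]), 'tvec': array([-0.48119565,  0.24549595,  0.93083028])}
{'time': 0.1, 'joint_positions': array([ 1.13599279e+00,  1.26336106e-01, -4.04807077e-02,  1.40539529e+00,
        5.05552757e-06,  1.57078199e+00]), 'qd': array([ 8.29654268e-04, -1.35264820e-03,  2.33550586e-03, -1.87821892e-03,
        2.68857248e-05, -7.85783546e-04]), 'tau': array([-7.34072728e-04, -4.36903453e+01,  3.53606057e+01,  1.36158106e-02,
       -4.00268789e-05,  3.04345264e-06]), 'ee_pos': array([0.22099648, 0.47582986, 0.23060976]), 'ee_rot': array([ 0.15202481,  0.69057295, -0.15300158,  0.69035352]), 'contact_force': array([-0.32318657,  0.15796837,  0.13207234]), 'torque': array([-0.09354532, -0.01841166,  0.06689829]), 'grip_width': 0.9998637336026742}
0.0187
```

View pics/top0.png

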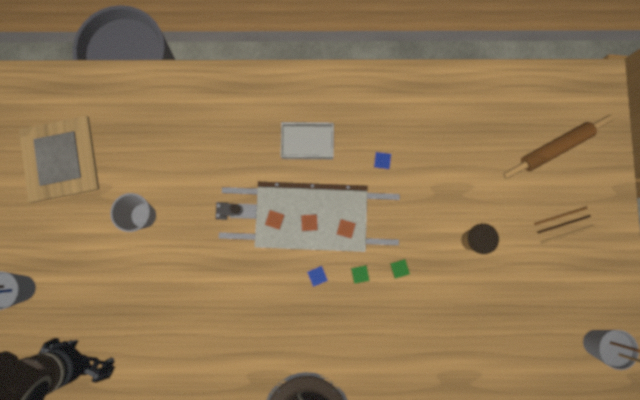

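View pics/side0.png

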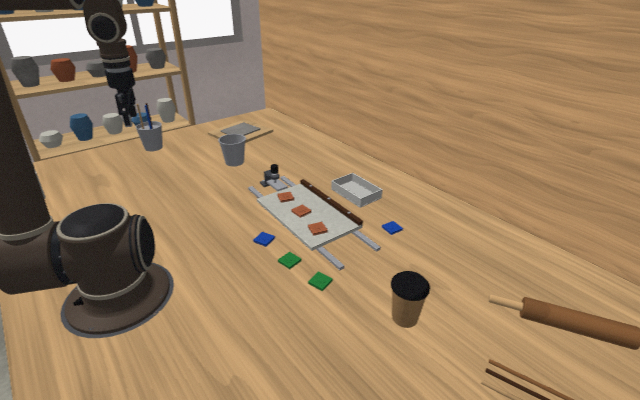

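Top view: carriage at (255–367, 183–250), fence on the far side with studs near (277,185), (313,186), (348,187). Candidates: terracotta tiles at (275,219), (309,222) and (346,229). The lookalikes are blue at (383,160) and (318,276), and green at (360,274) and (400,269). The tiles I want are the three terracotta ones on the board, and the black knob is near (236,210). I'll check this in a close crop.

Run:
```python
import cv2,numpy as np
t=cv2.imread("pics/top0.png");s=cv2.imread("pics/side0.png")
a=cv2.resize(t[172:262,210:376],None,fx=4.5,fy=4.5,interpolation=cv2.INTER_CUBIC)
b=cv2.resize(s[155:250,240:370],None,fx=4.5,fy=4.5,interpolation=cv2.INTER_CUBIC)
cv2.imwrite("pics/ta.png",a);cv2.imwrite("pics/sb.png",b)
for n,im,m in(("top",t,(slice(172,262),slice(210,376))),("side",s,(slice(155,250),slice(240,370)))):
    c=im[m].astype(int);
    mask=((c[...,2]-c[...,0]>60)&(c[...,2]-c[...,1]>45)).astype(np.uint8)
    k,l,st,ce=cv2.connectedComponentsWithStats(mask)
    for i in range(1,k):
        if st[i,4]>30: print(n,st[i],ce[i]+[m[1].start,m[0].start],cv2.minAreaRect(np.argwhere(l==i)[:,::-1].astype(np.float32)))
```

```text
top [ 56  39  17  17 199] [274.06532663 219.18090452] ((64.0999984741211, 47.19999694824219), (13.597792625427246, 14.23024845123291), 18.434947967529297)
top [ 92  43  15  15 205] [308.87804878 222.29756098] ((99.0, 50.0), (14.0, 14.0), 90.0)
top [128  48  17  17 201] [345.58208955 228.26368159] ((135.5807647705078, 56.20384979248047), (14.032926559448242, 14.471455574035645), 15.255120277404785)
side [38 37 15  9 97] [285.05154639 195.71134021] ((44.9594612121582, 40.75675964355469), (7.069156646728516, 13.809514999389648), 80.53767395019531)
side [ 52  50  19  12 125] [300.368 209.92 ] ((60.579612731933594, 54.72929763793945), (9.497234344482422, 16.28097152709961), 61.38954162597656)
side [ 68  67  19  12 143] [316.88811189 227.27272727] ((77.0294189453125, 72.1176528930664), (9.45888900756836, 16.97749137878418), 75.96376037597656)
```

View pics/ta.png

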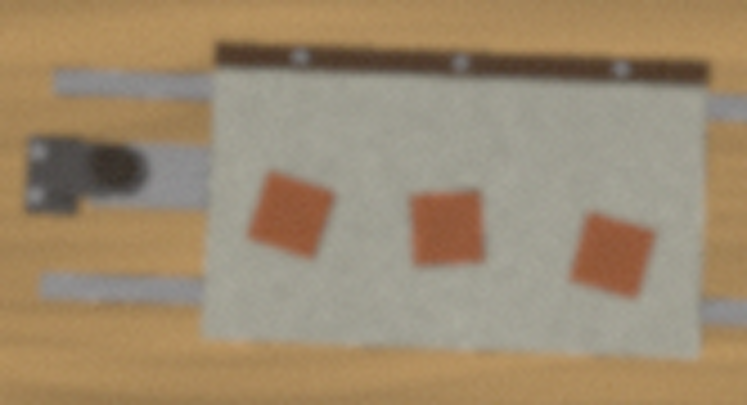

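View pics/sb.png

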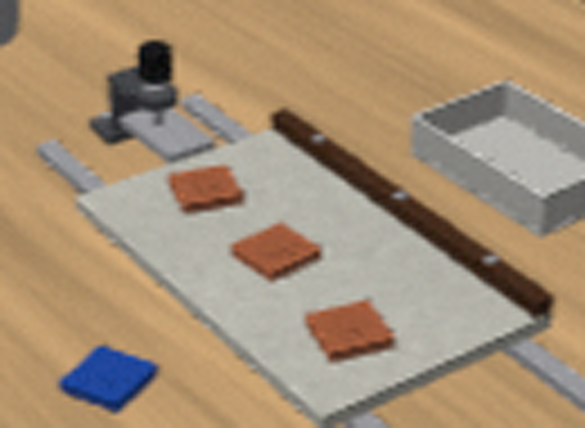

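Both crops confirm it. Three terracotta tiles lie on the white board (crop px (291,214), (447,228), (613,255)). The dark fence carries studs at (301,57), (461,63) and (622,69), and the black knob is at (118,170). Next I'll fit the carriage pose and the tile poses.

```bash
cat > h.py <<'E'
import numpy as np,cv2
from scipy.optimize import least_squares
from scipy.spatial.transform import Rotation as Rn
from cell import ctrl,sensors,cams
def K(c): return np.array([[c["fx"],0,c["cx"]],[0,c["fy"],c["cy"]],[0,0,1.]])
def proj(n,P):
    c=cams.calibration(n); return cv2.projectPoints(np.float64(P).reshape(-1,1,3),c["rvec"],c["tvec"],K(c),None)[0][:,0]
def ray(n,uv,z):
    c=cams.calibration(n);R=cv2.Rodrigues(c["rvec"])[0];o=-R.T@c["tvec"]
    d=np.c_[np.atleast_2d(uv),np.ones(len(np.atleast_2d(uv)))]@np.linalg.inv(K(c)).T@R
    return o+d*((z-o[2])/d[:,2])[:,None]
def cw(p,pts):  # carriage -> world, p=(x,y,yaw)
    pts=np.atleast_2d(np.float64(pts));c,s=np.cos(p[2]),np.sin(p[2])
    return np.c_[p[0]+c*pts[:,0]-s*pts[:,1],p[1]+s*pts[:,0]+c*pts[:,1],pts[:,2]]
def wc(p,w):
    d=np.atleast_2d(w)[:,:2]-p[:2];c,s=np.cos(p[2]),np.sin(p[2]);return np.c_[c*d[:,0]+s*d[:,1],-s*d[:,0]+c*d[:,1]]
def quat(a):  # tool down, jaws along world angle a
    x=np.array([0,0,-1.]);y=np.array([np.cos(a),np.sin(a),0]);return Rn.from_matrix(np.c_[x,y,np.cross(x,y)]).as_quat()
def tiles(n,im,roi,f=6):
    y0,y1,x0,x1=roi;c=cv2.resize(im[y0:y1,x0:x1],None,fx=f,fy=f,interpolation=cv2.INTER_CUBIC).astype(int)
    m=((c[...,2]-c[...,0]>50)&(c[...,2]-c[...,1]>38)).astype(np.uint8)
    out=[]
    for q in cv2.findContours(m,cv2.RETR_EXTERNAL,cv2.CHAIN_APPROX_NONE)[0]:
        if cv2.contourArea(q)>40*f*f:
            M=cv2.moments(q);b=cv2.boxPoints(cv2.minAreaRect(q));g=lambda v:(np.float64(v)+.5)/f-.5+[x0,y0]
            out.append((g([M["m10"]/M["m00"],M["m01"]/M["m00"]]),g(b)))
    return out
E
python3 - <<'E'
from h import *
ST=[[.0775,.1,.040],[.0775,0,.040],[.0775,-.1,.040]]
CO=[[-.1,.155,.024],[-.1,-.155,.024]]
T=np.array([(301,57),(461,63),(622,69),(203,340),(699,356),(216,43),(708,62)],float)
S=np.array([(318,138),(400,196),(490,259),(78,203),(327,418)],float)
T=(T+.5)/4.5-.5+[210,172];S=(S+.5)/4.5-.5+[240,155]
MT=ST+CO+[[.085,.155,.038],[.085,-.155,.038]];MS=ST+CO
ft=lambda p:(proj("top",cw(p,MT))-T).ravel();fs=lambda p:(proj("side",cw(p,MS))-S).ravel()
for nm,f in(("top",ft),("side",fs),("both",lambda p:np.r_[ft(p),fs(p)])):
    r=least_squares(f,[.55,0,0]);print(nm,r.x.round(4),np.abs(r.fun).max().round(2),r.fun.round(2))
p=r.x;np.save("p.npy",p)
for n in("top","side"): print("knob",n,proj(n,cw(p,[0,.205,.081])),"cam",ray(n,[[320,200]],0)[0])
im=cv2.imread("pics/top0.png")
for c,b in tiles("top",im,(172,262,210,376)):
    w=ray("top",[c],.031);B=ray("top",b,.033);e=B[1]-B[0];print("tile carr",wc(p,w).round(4),"yaw rel deg",((np.degrees(np.arctan2(e[1],e[0])-p[2])+45)%90-45).round(1))
im=cv2.imread("pics/side0.png")
for c,b in tiles("side",im,(155,250,240,370)): print("side",wc(p,ray("side",[c],.0305)).round(4))
for a in(np.pi/2,-np.pi/2): print(ctrl.ik(cw(p,[0,0,.1])[0],quat(a+p[2])))
E
```

```text
top [ 0.5582 -0.0138 -0.038 ] 0.58 [-0.02  0.    0.05 -0.06 -0.05 -0.13 -0.39  0.07  0.41  0.58 -0.47 -0.1
  0.46 -0.41]
side [ 0.5572 -0.0149 -0.0305] 0.99 [ 0.09  0.08  0.22 -0.16  0.71 -0.05 -0.99 -0.81 -0.07  0.41]
both [ 0.558  -0.014  -0.0357] 1.15 [-0.01  0.15  0.07 -0.   -0.04 -0.15 -0.24  0.27  0.57  0.53 -0.47  0.09
  0.47 -0.48  0.32 -0.1   0.33 -0.31  0.67 -0.15 -0.76 -1.15 -0.38  0.14]
knob top [[234.96074436 209.07906995]] cam [ 0.5998204  -0.03890029  0.        ]
knob side [[273.92411676 168.83640444]] cam [0.64548319 0.04014253 0.        ]
tile carr [[-0.0384 -0.0975]] yaw rel deg -14.9
tile carr [[-0.025   0.0055]] yaw rel deg 2.2
tile carr [[-0.02   0.103]] yaw rel deg -15.7
side [[-0.0396 -0.0959]]
side [[-0.027   0.0068]]
side [[-0.0211  0.1053]]
[-0.02513245  0.21906284 -0.21720796  1.13452552  0.          0.01060194]
[-0.02513245  0.21906284 -0.21720796  1.13452552  0.         -3.13099072]
```

```bash
cat >> h.py <<'E'
p=np.load("p.npy") if __import__("os").path.exists("p.npy") else None
def pos(x,y,z): return cw(p,[x,y,z])[0]
def show(t):
    s=sensors.get_state();print(t,"t",round(s["time"],2),"carr",wc(p,s["ee_pos"][:2]).round(4)[0],"z",s["ee_pos"][2].round(4),"F",s["contact_force"].round(1),"w",round(s["grip_width"],3))
    return s
E
python3 - <<'E'
from h import *
x,y,a=-.025,.0055,np.radians(2.2)
q=quat(np.pi/2+p[2]+a)
ctrl.gripper_to(.7)
ctrl.movep(pos(x,y,.09),q);show("above")
ctrl.move_l(pos(x,y,.035),rate=.15)
print(ctrl.move_l(pos(x,y,.012),rate=.03,max_force=4));s=show("touch")
z=s["ee_pos"][2]+.004
ctrl.move_l(pos(x,y,z),rate=.05);ctrl.gripper_to(0);show("grip")
E
```

```text
above t 2.61 carr [-0.0249  0.0062] z 0.0902 F [0.3 0.2 0.4] w 0.704
True
touch t 3.69 carr [-0.025   0.0055] z 0.019 F [-0.8  0.4  6.2] w 0.703
grip t 4.23 carr [-0.0248  0.0055] z 0.0233 F [-1.7 -0.   5.7] w 0.504
```

Run:
```python
from h import *
q=quat(np.pi/2+p[2])
s=sensors.get_state();c=wc(p,s["ee_pos"][:2])[0]
ctrl.move_l(pos(*c,s["ee_pos"][2]+.0025),rate=.03);s=show("up")
z=s["ee_pos"][2]
ctrl.move_l(pos(.03,0,z),rate=.1,rotation=q);show("near")
print(ctrl.move_l(pos(.056,0,z),rate=.03,max_force=6));show("fence")
cv2.imwrite("pics/c1.png",np.hstack([cv2.resize(cams.camera("side")[150:250,240:370],None,fx=5,fy=5,interpolation=2)]))
```

```text
up t 4.48 carr [-0.0249  0.0055] z 0.0256 F [ 0.  -1.1 -0.8] w 0.507
near t 5.18 carr [ 0.0294 -0.    ] z 0.0252 F [ 0.1 -1.1 -1.1] w 0.508
True
fence t 5.8 carr [0.0468 0.0001] z 0.0248 F [-0.5 -0.3 -0.8] w 0.507
```

View pics/c1.png

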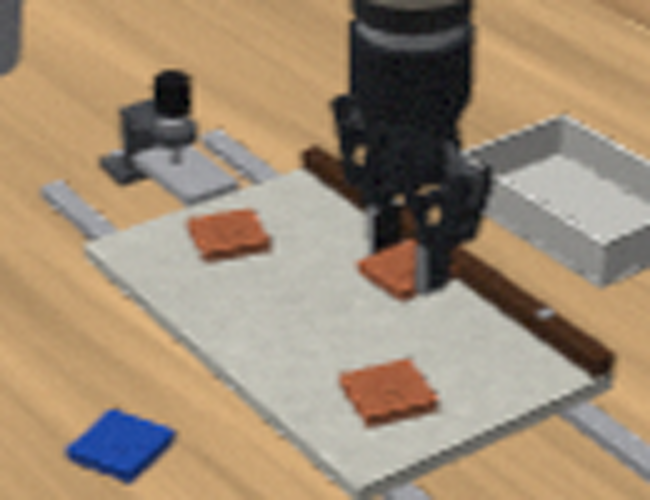

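The crop shows the tile held square at the fence, px (400,270), about 1–2 mm above the board. I'll lower it, press it to the fence and release.

```bash
cat >> h.py <<'E'
def seat(ym):
    s=sensors.get_state();c=wc(p,s["ee_pos"][:2])[0];z=s["ee_pos"][2]
    print(ctrl.move_l(pos(c[0]-.0007,ym,z-.004),rate=.02,max_force=3));s=show("down");z=s["ee_pos"][2]
    print(ctrl.move_l(pos(c[0]+.006,ym,z),rate=.02,max_force=8));s=show("push")
    c=wc(p,s["ee_pos"][:2])[0]
    ctrl.gripper_to(.7);s=show("open");c=wc(p,s["ee_pos"][:2])[0]
    ctrl.move_l(pos(*c,.09),rate=.2)
def place(x,y,a,ym):
    ctrl.movep(pos(x,y,.09),quat(np.pi/2+p[2]+a))
    ctrl.move_l(pos(x,y,.0255),rate=.12);ctrl.gripper_to(0);show("grip")
    ctrl.move_l(pos(x,y,.0268),rate=.03)
    ctrl.move_l(pos(.03,ym,.0268),rate=.1,rotation=quat(np.pi/2+p[2]))
    print(ctrl.move_l(pos(.056,ym,.0268),rate=.03,max_force=6));show("fence")
    seat(ym)
E
python3 - <<'E'
from h import *
seat(0)
place(-.0205,.1035,np.radians(-15.7),.1)
cv2.imwrite("pics/top1.png",cams.camera("top"))
E
```

```text
True
down t 6.06 carr [0.0468 0.0001] z 0.0234 F [-1.2  0.   4.4] w 0.505
True
push t 6.3 carr [0.0472 0.    ] z 0.0233 F [-1.1 -0.4  5.2] w 0.505
open t 6.61 carr [0.0465 0.    ] z 0.0224 F [ 0.5 -0.1  0.2] w 0.702
grip t 8.64 carr [-0.0193  0.1036] z 0.027 F [-1.  -1.   6.5] w 0.498
True
fence t 9.82 carr [0.0306 0.1001] z 0.027 F [0.  0.3 3.9] w 0.494
True
down t 10.03 carr [0.0306 0.1001] z 0.027 F [-1.6  0.7  4.3] w 0.493
False
push t 10.46 carr [0.036 0.1  ] z 0.027 F [-2.  -0.8  4.6] w 0.496
open t 10.78 carr [0.0363 0.0999] z 0.0266 F [-0.1 -0.  -0.4] w 0.7
```

Run:
```python
from h import *
ctrl.movep(pos(-.08,-.02,.2),quat(np.pi/2+p[2]))
t=cams.camera("top");s=cams.camera("side");cv2.imwrite("pics/t2.png",t);cv2.imwrite("pics/s2.png",s)
a=cv2.resize(t[172:262,210:376],None,fx=4.5,fy=4.5,interpolation=2);b=cv2.resize(s[160:240,255:365],None,fx=4.5,fy=4.5,interpolation=2)
b=cv2.copyMakeBorder(b[:195],0,0,0,a.shape[1]-b.shape[1],cv2.BORDER_CONSTANT)
cv2.imwrite("pics/c2.png",np.vstack([a[:320],b]))
```

```text
(no output)
```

View pics/c2.png

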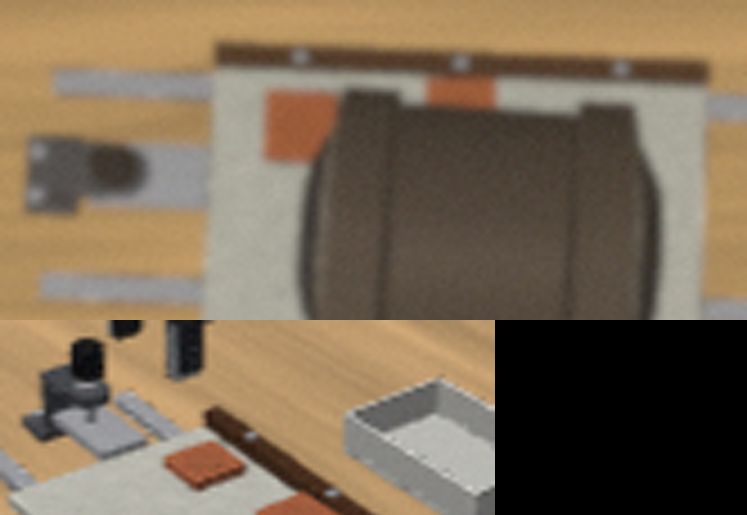

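Tile1 is at the fence under its stud (crop x 461 vs 461). Tile2 is flat and square but about 11 mm short, because fingertip drag on the board tripped the guard. I'll redo it with more lift after gripping, then do tile0.

```bash
cat >> h.py <<'E'
def place2(x,y,a,ym,zg=.028):
    ctrl.movep(pos(x,y,.09),quat(np.pi/2+p[2]+a))
    ctrl.move_l(pos(x,y,zg),rate=.12);ctrl.gripper_to(0);s=show("grip");z=s["ee_pos"][2]+.003
    ctrl.move_l(pos(x,y,z),rate=.03);show("up")
    if x<.03: ctrl.move_l(pos(.03,ym,z),rate=.1,rotation=quat(np.pi/2+p[2]))
    print(ctrl.move_l(pos(.056,ym,z),rate=.03,max_force=6));s=show("fence")
    if wc(p,s["ee_pos"][:2])[0][0]>.04: seat(ym)
    else: print("SHORT")
E
python3 - <<'E'
from h import *
place2(.036,.1,0,.1)
place2(-.039,-.097,np.radians(-14.9),-.1)
E
```

```text
grip t 14.04 carr [0.0369 0.1   ] z 0.0302 F [-1.4 -1.   7.1] w 0.476
up t 14.37 carr [0.0364 0.1001] z 0.0337 F [-0.8  0.6  0.1] w 0.475
True
fence t 14.88 carr [0.0496 0.1   ] z 0.0321 F [ 0.3 -0.2  0. ] w 0.466
True
down t 15.09 carr [0.0497 0.1   ] z 0.0303 F [-0.1  0.3  4.2] w 0.474
True
push t 15.32 carr [0.05 0.1 ] z 0.0303 F [-1.4  1.2  3.9] w 0.472
open t 15.65 carr [0.0495 0.0999] z 0.0295 F [ 0.1  0.2 -0.6] w 0.7
grip t 17.98 carr [-0.038  -0.0969] z 0.0297 F [-2.1  2.1  5.1] w 0.481
up t 18.28 carr [-0.0387 -0.0971] z 0.0331 F [0.5 0.7 0.3] w 0.48
True
fence t 19.75 carr [ 0.0474 -0.0999] z 0.0318 F [-0.9 -0.3 -0.9] w 0.482
True
down t 19.97 carr [ 0.0475 -0.0999] z 0.0297 F [-1.4  0.1  3.3] w 0.48
True
push t 20.2 carr [ 0.0478 -0.1   ] z 0.0297 F [-0.5  0.   4.8] w 0.478
open t 20.52 carr [ 0.0472 -0.0998] z 0.0289 F [-0.2 -0.5  0.1] w 0.7
```

Run:
```python
from h import *
s0=sensors.get_state()
ctrl.movep(pos(-.2,.24,.2),quat(np.pi/2+p[2]));show("view")
t=cams.camera("top");s=cams.camera("side");cv2.imwrite("pics/t3.png",t);cv2.imwrite("pics/s3.png",s)
a=cv2.resize(t[175:235,210:376],None,fx=4.5,fy=4.5,interpolation=2);b=cv2.resize(s[170:240,260:370],None,fx=4.5,fy=4.5,interpolation=2)
b=cv2.copyMakeBorder(b,0,0,0,a.shape[1]-b.shape[1],cv2.BORDER_CONSTANT)
cv2.imwrite("pics/c3.png",np.vstack([a,b]))
for c,bx in tiles("top",t,(172,262,210,376)):
    w=ray("top",[c],.032);B=ray("top",bx,.033);e=B[1]-B[0];print("tile",wc(p,w).round(4),"yaw",((np.degrees(np.arctan2(e[1],e[0])-p[2])+45)%90-45).round(1),c.round(2))
for c,bx in tiles("side",s,(155,250,240,370)): print("side",wc(p,ray("side",[c],.0305)).round(4))
```

```text
view t 22.57 carr [-0.1995  0.2396] z 0.1996 F [0.1 0.6 0.2] w 0.702
tile [[ 0.0483 -0.1001]] yaw -0.0 [347.37 197.48]
tile [[ 0.0478 -0.0006]] yaw 1.9 [312.01 196.51]
tile [[0.0497 0.0994]] yaw 1.8 [276.52 194.63]
side [[ 0.046 -0.099]]
side [[-0.1186  0.0533]]
side [[0.0458 0.0012]]
side [[0.0477 0.1018]]
```

View pics/c3.png

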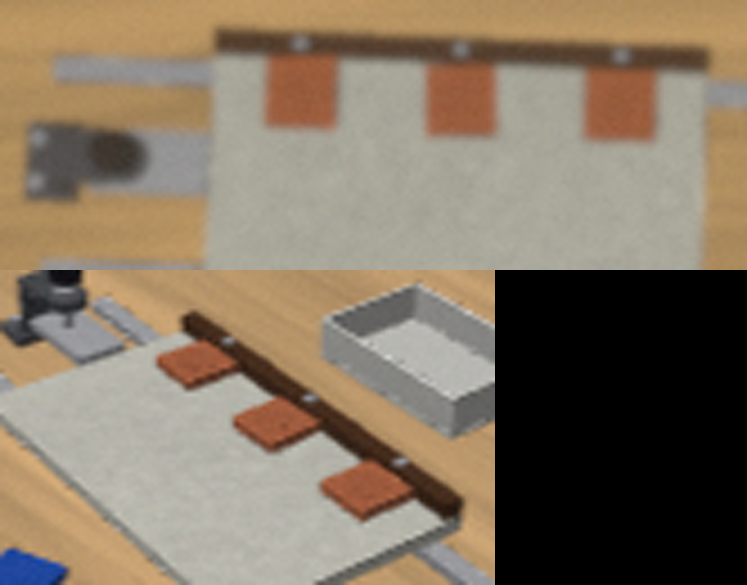

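All three tiles stand flat at their studs: top-crop tile x 301/461/621 vs studs 301/461/622. Tile1 may be about 1 mm off the fence, and the yaws read 0–2° at this resolution. I'll push each one against the fence from behind with two fingertips to square and seat it.

Run:
```python
from h import *
q=quat(np.pi/2+p[2])
ctrl.gripper_to(.3)
for ym in(.1,0,-.1):
    ctrl.movep(pos(.003,ym,.06),q)
    ctrl.move_l(pos(.003,ym,.0275),rate=.12)
    print(ctrl.move_l(pos(.030,ym,.0275),rate=.03,max_force=12));show("push")
    ctrl.hold(.1);show(" settled")
    ctrl.move_l(pos(.003,ym,.0275),rate=.1)
    ctrl.move_l(pos(.003,ym,.06),rate=.2)
ctrl.movep(pos(-.17,.24,.2),q)
t=cams.camera("top");s=cams.camera("side");cv2.imwrite("pics/t4.png",t);cv2.imwrite("pics/s4.png",s)
a=cv2.resize(t[180:215,255:371],None,fx=6.5,fy=6.5,interpolation=2);b=cv2.resize(s[155:240,250:370],None,fx=4,fy=4,interpolation=2)
b=cv2.copyMakeBorder(b,0,0,0,a.shape[1]-b.shape[1],cv2.BORDER_CONSTANT)
cv2.imwrite("pics/c4.png",np.vstack([a,b]))
for c,bx in tiles("top",t,(172,262,210,376)): print("tile",wc(p,ray("top",[c],.032)).round(4))
for c,bx in tiles("side",s,(155,250,240,370)): print("side",wc(p,ray("side",[c],.0305)).round(4))
show("end")
```

```text
True
push t 25.14 carr [0.0139 0.1   ] z 0.027 F [ 0.2 -0.3  0.2] w 0.3
 settled t 25.24 carr [0.0138 0.1   ] z 0.0269 F [ 0.2 -0.5 -0.6] w 0.3
True
push t 27.23 carr [0.0134 0.0001] z 0.027 F [ 0.   0.2 -0.2] w 0.298
 settled t 27.33 carr [0.0133 0.0001] z 0.0268 F [0.4 0.9 0.1] w 0.302
True
push t 29.32 carr [ 0.0128 -0.0998] z 0.027 F [-0.2 -0.2  0.7] w 0.299
 settled t 29.42 carr [ 0.0128 -0.0998] z 0.0268 F [ 0.1 -0.2 -0.1] w 0.295
tile [[ 0.0487 -0.0999]]
tile [[ 0.0494 -0.0008]]
tile [[0.0498 0.0996]]
side [[ 0.0463 -0.0989]]
side [[0.0471 0.0007]]
side [[0.048  0.1018]]
end t 31.58 carr [-0.1696  0.2393] z 0.1993 F [-1.2 -0.1 -0.4] w 0.299
```

View pics/c4.png

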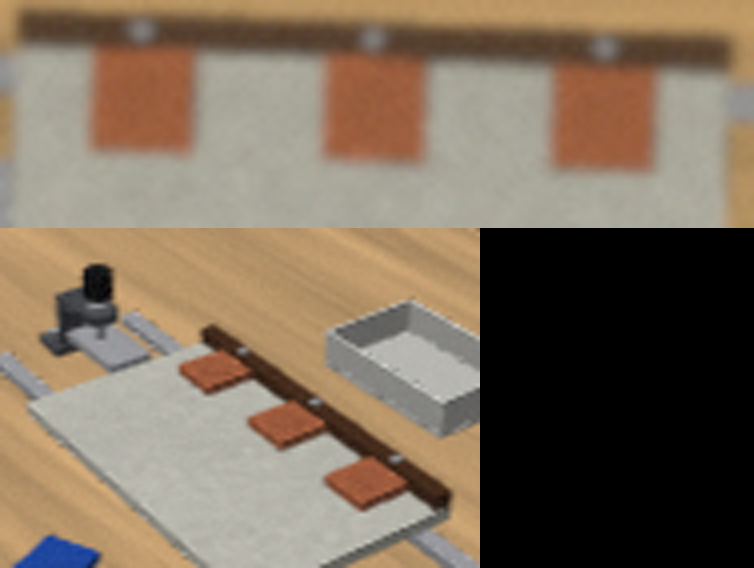

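The row is now straight: push stops at x 12.8/13.4/13.8 mm, linear along the fence. In the crop, tile1 (325–427) looks slightly right of its stud (372), so I'll measure that numerically.

Run:
```python
from h import *
for f in("t3","t4"):
    t=cv2.imread(f"pics/{f}.png");g=t.astype(float)
    S=[]
    for y in(.1,0,-.1):
        u,v=proj("top",cw(p,[.0775,y,.040]))[0].round().astype(int)
        w=g[v-3:v+4,u-4:u+5].min(2);w=np.clip(w-70,0,None);
        # keep only connected to peak rows within fence
        yy,xx=np.mgrid[v-3:v+4,u-4:u+5];d=(xx-u)**2+(yy-v)**2<=5; w=w*d
        S.append([(w*xx).sum()/w.sum(),(w*yy).sum()/w.sum()])
    S=ray("top",S,.040)
    T=sorted(tiles("top",t,(172,262,210,376)),key=lambda q:q[0][0]);
    T=ray("top",[q[0] for q in T],.032)
    for nm,a in(("p.yaw",p[2]),("-.041",-.041)):
        pp=np.r_[p[:2],a];print(f,nm,"stud y",wc(pp,S)[:,1].round(4),"tile y",wc(pp,T)[:,1].round(4),"d",(wc(pp,T)-wc(pp,S)).round(4).tolist())
    e=S[0]-S[2];print("stud yaw",np.arctan2(-e[0],e[1]))
g=cv2.imread("pics/t4.png")
u,v=proj("top",cw(p,[.0775,0,.040]))[0].round().astype(int);print(u,v);print(g[v-4:v+5,u-5:u+6].min(2))
```

```text
t3 p.yaw stud y [ 0.1006  0.0005 -0.0995] tile y [ 0.0994 -0.0006 -0.1001] d [[-0.0291, -0.0012], [-0.0303, -0.0011], [-0.0295, -0.0005]]
t3 -.041 stud y [ 0.101   0.0009 -0.0991] tile y [ 0.0997 -0.0004 -0.0998] d [[-0.0291, -0.0013], [-0.0303, -0.0013], [-0.0295, -0.0007]]
stud yaw -0.04069699630620841
t4 p.yaw stud y [ 0.1006  0.0005 -0.0995] tile y [ 0.0996 -0.0008 -0.0999] d [[-0.029, -0.001], [-0.0286, -0.0013], [-0.0291, -0.0004]]
t4 -.041 stud y [ 0.101   0.0009 -0.0991] tile y [ 0.0998 -0.0005 -0.0997] d [[-0.029, -0.0011], [-0.0286, -0.0015], [-0.0291, -0.0006]]
stud yaw -0.040755088956348044
312 186
[[ 85  88  89  89  90  91  93  93  92  93  95]
 [ 74  72  71  78  87  88  87  80  76  78  76]
 [ 55  54  62  71  91 101  92  71  65  57  60]
 [ 52  49  55  80 107 116 106  78  59  52  52]
 [ 47  49  56  80 107 114 103  75  56  46  47]
 [ 52  46  56  69  89  95  82  60  49  47  47]
 [ 60  55  59  58  67  72  65  55  53  51  53]
 [ 68  59  64  61  60  61  59  55  58  62  59]
 [ 64  60  63  61  63  65  59  58  58  62  59]]
```

Both cameras together put every tile within about 1 mm of its stud, and stud yaw of -0.041 agrees with the push stops. On to the plunger, using the refined yaw.

Run:
```python
from h import *
k=cw(np.r_[p[:2],-.040],[0,.2057,0])[0];q=quat(p[2]-.004)
P=lambda z:[k[0],k[1],z]
print(wc(p,k))
ctrl.gripper_to(.65)
ctrl.movep(P(.135),q);show("above")
print(ctrl.move_l(P(.064),rate=.08,max_force=8));show("down")
ctrl.gripper_to(0);s=show("grip");z0=s["ee_pos"][2]
e=s["ee_pos"]
print(ctrl.move_l([e[0],e[1],z0+.026],rate=.03,max_force=24));s=show("pulled");print("rise",s["ee_pos"][2]-z0)
ctrl.hold(.2);s=show("held")
b=cv2.resize(cams.camera("side")[110:240,225:375],None,fx=4.5,fy=4.5,interpolation=2);cv2.imwrite("pics/c5.png",b)
```

```text
[[0.00087744 0.20569813]]
above t 33.23 carr [0.0006 0.2059] z 0.1352 F [ 0.6 -0.1 -1.1] w 0.649
False
down t 34.27 carr [0.0013 0.2058] z 0.0646 F [0.2 1.2 0.3] w 0.649
grip t 34.65 carr [0.0006 0.2059] z 0.0648 F [-3.5 -0.   5.3] w 0.286
True
pulled t 35.32 carr [0.0005 0.2058] z 0.0818 F [  6.1   1.4 -10.1] w 0.283
rise 0.01692628218383757
held t 35.52 carr [0.0004 0.2058] z 0.0811 F [  5.8   2.4 -10.2] w 0.288
```

View pics/c5.png

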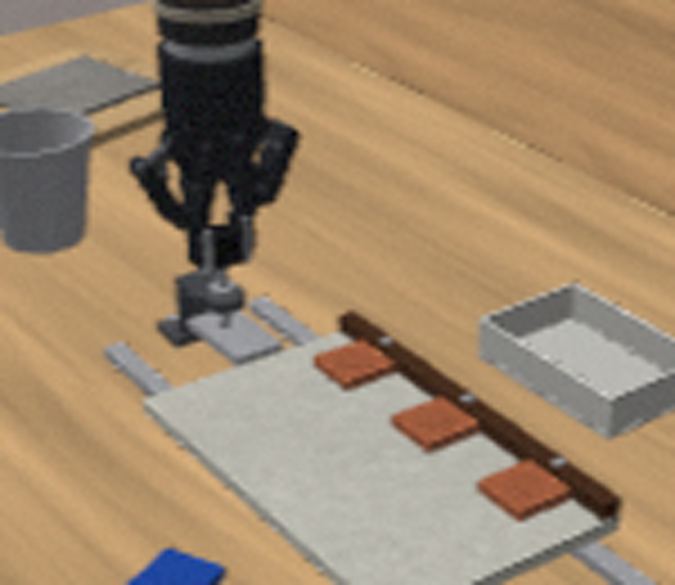

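The knob is held up with the shaft exposed below it (crop px (220,280)). The force is about 10 N, near the stop, so I'll pull slightly further to confirm it.

Run:
```python
from h import *
for i in range(4):
    e=sensors.get_state()["ee_pos"]
    r=ctrl.move_l([e[0],e[1],e[2]+.0025],rate=.01,max_force=15);ctrl.hold(.1);s=show(str(r))
    if s["contact_force"][2]<-18: break
ctrl.hold(.5);s=show("held")
b=cv2.resize(cams.camera("side")[130:240,225:375],None,fx=5,fy=5,interpolation=2);cv2.imwrite("pics/c6.png",b)
```

```text
False t 36.12 carr [0.0005 0.2058] z 0.083 F [  4.    2.4 -16.2] w 0.282
True t 36.44 carr [0.0004 0.2058] z 0.0812 F [  4.9   3.1 -10.1] w 0.285
False t 37.06 carr [0.0004 0.2057] z 0.0831 F [  4.9   3.1 -16.1] w 0.282
True t 37.38 carr [0.0004 0.2058] z 0.0812 F [ 4.7  2.2 -9.9] w 0.28
held t 37.88 carr [0.0004 0.2058] z 0.081 F [  5.3   1.1 -10.5] w 0.283
```

View pics/c6.png

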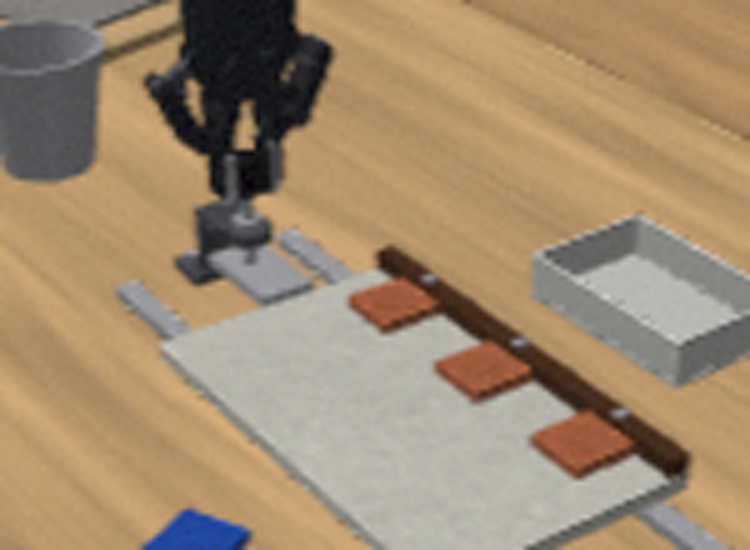

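Between z = 81 and 83 mm the force rises about 3 N/mm. The spring alone gives 0.3 N/mm, so the knob is on its hard stop. I'll finish with a slight steady over-pull.

Run:
```python
from h import *
from cell import sign_off
e=sensors.get_state()["ee_pos"]
print(ctrl.move_l([e[0],e[1],e[2]+.0022],rate=.01));ctrl.hold(.4);show("held")
t=cams.camera("top")
for c,bx in tiles("top",t,(172,262,210,376)): print("tile",wc(p,ray("top",[c],.032)).round(4))
ctrl.hold(.2);show("final");sign_off()
```

```text
False
held t 38.77 carr [0.0003 0.2057] z 0.083 F [  4.6   1.8 -13.6] w 0.282
tile [[ 0.0488 -0.1   ]]
tile [[ 0.0494 -0.0008]]
tile [[0.0498 0.0995]]
final t 39.02 carr [0.0004 0.2057] z 0.083 F [  4.6   2.4 -13.7] w 0.279
the job is handed in; nothing more can be done
```

The three tiles are in a row against the fence and the plunger is held up at its stop. I handed the job in at 39.0 s.

- **Tiles:** I moved each tile to its stud, then pushed it square against the fence with two fingertips. The pictures show them flat, and the push stops at x 12.8, 13.4 and 13.8 mm lie on a straight line along the fence. Their position didn't change while I pulled the plunger.
- **Plunger:** At hand-in the gripper was holding the knob up with a steady 13.7 N pull. The force rose about 3 N/mm at the end, far steeper than the spring, so it is on its hard stop. The gripper rose about 17 mm at the first pull and just over 18 mm at the end, though a little of that is flex or slip.
- **Bystanders:** The arm didn't go near the pail, cup or dish. The pail and dish looked unmoved in the last side views; I didn't check the cup separately.

**Checks that disagreed or failed:**
- **Centring:** The top camera puts the tiles 0.5–1.5 mm off their studs towards −y, the middle one most. The side camera puts them about 0 to +1 mm towards +y. I took that as within calibration error and left them.
- **Tile by the plunger:** It stopped about 11 mm short on the first try and had to be placed again.
- **Carriage angle:** My first estimate was about 0.3° off. I pushed the tiles at that angle, then corrected it for the plunger.

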